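# Stack the cork flask rings on their spindle by size

## Task

Put the two loose cork flask rings back on the upright spindle of the ring stand, on top of the widest ring that is already there: first the middle-sized one, then the smallest, so that the stack narrows upwards and every ring lies flat with the spindle through its hole. The beige roll of tape lying about does not belong on the stand.

Things in the scene. Friction and masses are not known exactly. Their poses are not given: they have to be found in the camera images.
- ring_stand: Fixed stand: round white foot, 90 mm diameter and 10 mm thick, with an upright steel spindle in its centre, 12 mm diameter (18 mm in the lowest 4 mm above the foot), its top tapering to a point of 6 mm over the last 10 mm and ending 72 mm above the worktop. Origin: centre of the foot's underside, on the worktop, under the spindle; z up along the spindle. Screwed down: it does not move.
- ring_wide: Loose ring of light brown cork (flask support ring), outer diameter 76 mm, round hole 34 mm through it, 16 mm thick. Origin: on its axis at its underside; z along the axis, up when it lies flat. At the start it already lies on the stand's foot round the spindle, underside 10 mm and top 26 mm above the worktop, and it stays there.
- ring_middle: Loose ring of light brown cork (flask support ring), outer diameter 58 mm, round hole 30 mm through it, 16 mm thick. Origin: on its axis at its underside; z along the axis, up when it lies flat. At the start it lies flat on the worktop. It belongs on the widest ring, its underside then 26 mm above the worktop.
- ring_small: Loose ring of light brown cork (flask support ring), outer diameter 42 mm, round hole 26 mm through it, 16 mm thick. Origin: on its axis at its underside; z along the axis, up when it lies flat. At the start it lies flat on the worktop. It belongs on the middle ring, its underside then 42 mm above the worktop.
Things that resemble listed ones, but are neither listed nor needed, are in the scene too. What is shaped like the ring_small but turquoise or yellow is not meant.

How it is judged:
By the outcome, as a careful person would: the job done as asked, in the order asked, and still so for the second after the job is handed in, with the robot touching nothing.
It also fails if it takes over 48 s, if anything falls off the work surface, if the arm or the gripper's body presses on something with over 40 N, if the wrist force passes 120 N, or if a joint passes its speed limit or range.

## Robot

A 6-joint arm with a two-finger parallel gripper is mounted at the origin on a cart in front of the work surface, level with it; the furniture and walls round the work are solid. World frame = base frame: x ahead of the robot, y to its left, z up, the work surface at z = 0. Lengths are in m, angles in rad, forces in N, time in s.
With the tool pointing down it reaches from about 0.35 to 0.725 m from the base axis. Payload 6 kg.
Tool frame: the origin (TCP) lies at the very end of the fingers, on their centre line; the grasp point (between the pads) lies 19 mm behind it (robot.grip_depth is the distance from the TCP to the grasp point, in m); z points along the fingers, y is the direction in which the jaws open and shut (so a half turn about z gives the same grasp; the last joint's range is limited). The gripper opens to 85 mm and grips with 20 to 120 N. Pads are 22 mm wide; open, the fingers measure 114 mm over their backs; the gripper's body (76 mm by 85 mm) begins 54 mm behind the grasp point. The pads swing forward as they close: fully open they stand 13 mm farther back than shut.
Start: joints at [-1.001, 0.04, 0.085, 0, -1.615, -0.334], TCP at [0.14, -0.583, 0.202] pointing down, gripper open.
Joint ranges: [-2.56, 2.56], [-1.29, 2.01], [-1.08, 1.49], [-3.29, 1.98], [-2.81, -0.18], [-2.99, 2.99]. Speed limits (rad/s): [2.57, 2.57, 3.01, 3.14, 3.14, 3.14].

## Interface

Orientations are given as a 3x3 rotation matrix whose columns are the frame's x, y, z axes.
In Python, from plant import observe, grab_frame, sign_off, robot gives the robot as it stands.
- The arm moves only by the shell command python3 -m handwheel 'ROWS' [FORCE]. ROWS is JSON, a list of rows, each a list of 7 numbers: the turn, a rotation vector about the tool's x, y, z as a fraction of full scale, then the shift along the tool's x, y, z as a fraction of full scale, then the closure, from 0 (fully open) to 1 (shut). A call has 1 to 5 rows; each row shifts and turns the commanded pose from where the row before left it, along the tool's axes as they then stand; what a row does not reach is not made up. Full scale, the value 1, is 800 mm for a shift and 0.08 rad for a turn. A row lasts 1/8 s, in which the tool goes at most 62.5 mm and 10.7 degrees, less where a joint would pass 70% of its speed; a pose out of reach is approached as far as the arm can. A call with a number of a shift or a turn outside -1 to 1 is refused whole. A call with a gripper value outside its range is refused whole. The fingers move at their own pace and stop on an object; FORCE is the grip in N (left out, the last holds). Time passes only in rows, so rows that do not move let the fingers close. It gives the time, the measured TCP pose, the force and the opening at its end, in the units of the state.
- observe(): the state, without advancing time (a new reading comes with each control period).
- grab_frame(name): name is "scene" or "top" or "wrist"; returns a dict with "image" (480x640x3 uint8, red, green, blue), "fov_y" (degrees; the focal length in pixels is half the picture's height over the tangent of half this angle, whatever the lens; pixels are square), "cx", "cy" (the principal point, pixels), "k1" (the pictures are not rectified: a ray, as slopes to the right and down, at radius r is drawn at 1 + k1 r^2 times it, then the intrinsics apply), "R" (3x3) and "t" (3): a world point X has camera coordinates R X + t; the wrist camera has in their place "mount" (4x4, takes a point from camera to tool coordinates, whose origin is the TCP and whose axes are the flange's). Camera axes: x right, y down, z forward; pixel columns grow to the right and rows downward; lengths in m; the calibration is good to about 2 mm. A picture is of the moment at which its call begins: read the wrist's pose just before it. There is no depth.
- sign_off(): hands the job in, once; it reports no verdict.
The state is a dict: "time_s": time; "qpos": joint angles; "dq": joint speeds; "effort": joint torques, N m; "position": TCP position; "tcp_rot": TCP orientation; "contact_force": force on the tool from outside, world axes, zero at the start; "moment": the same for the moment, N m; "gripper_width": finger opening in m.
Only numpy, scipy, OpenCV 4.12 (cv2) and the standard library are available. Lean on these libraries where they do the work, as an engineer would, in place of code of your own. Each camera call takes 0.05 s, during which the arm holds its last target.

## Working session

There is one attempt and no reset: what is moved stays moved. The work goes in short steps, Python scripts to look and compute and a shell command to move; the robot and the scene stay as the last step left them, time stands still between calls to the robot, and variables do not carry over. Pictures are saved under pics/ and viewed, and the job is handed in when it is done.

```bash
ls; mkdir -p pics
python3 - <<'E'
from plant import observe, grab_frame, robot
import cv2,json,numpy as np,pickle
s=observe();print(s)
print([a for a in dir(robot) if a[0]!='_'])
for n in("scene","top","wrist"):
    f=grab_frame(n);cv2.imwrite(f"pics/{n}0.png",f["image"][:,:,::-1]);pickle.dump(f,open(f"pics/{n}0.pkl","wb"))
    print(n,{k:v for k,v in f.items() if k!="image"})
E
```

```text
pics
{'time_s': 0.0, 'qpos': array([-1.00127783e+00,  4.08098906e-02,  8.38252930e-02, -4.33053866e-04,
       -1.61547599e+00, -3.33682457e-01]), 'dq': array([ 0.0016546 ,  0.00013907, -0.00041531, -0.00091174,  0.00138734,
       -0.00035484]), 'effort': array([-7.64116394e-04, -3.68199420e+01,  3.47421598e+01,  6.93237931e+00,
       -5.17863620e-03,  1.23238141e-05]), 'position': array([ 0.14016926, -0.58302473,  0.20129396]), 'tcp_rot': array([[-9.72314863e-01, -2.33673966e-01, -5.33076866e-04],
       [-2.33674535e-01,  9.72313498e-01,  1.63485639e-03],
       [ 1.36294455e-04,  1.71416166e-03, -9.99998522e-01]]), 'contact_force': array([0.38500335, 0.07583925, 0.19030887]), 'moment': array([-0.01009942,  0.0285206 , -0.00919628]), 'gripper_width': 0.08557446745262381}
['IKError', 'grip_depth']
scene {'fov_y': 45.13608026397165, 'cx': 309.9621347588058, 'cy': 228.07548323993046, 'k1': -0.0017581755162388586, 'R': array([[-0.67051979, -0.7417889 , -0.01234654],
       [-0.5114952 ,  0.47427841, -0.71654215],
       [ 0.53737871, -0.4741405 , -0.69743452]]), 't': array([0.30695304, 0.30132743, 0.73166046])}
top {'fov_y': 53.18168517436986, 'cx': 307.57545969585146, 'cy': 237.25765019412668, 'k1': -0.13251402712086938, 'R': array([[ 0.02938594, -0.99945115,  0.01529284],
       [-0.97955409, -0.03184044, -0.19864535],
       [ 0.19902326, -0.00914278, -0.97995212]]), 't': array([-0.04950095,  0.50087185,  0.82000309])}
wrist {'fov_y': 59.94024262812066, 'cx': 315.32422169970704, 'cy': 242.06425866978103, 'k1': -0.08334968698816307, 'mount': array([[ 1.35535197e-03, -9.53822902e-01, -3.00366501e-01,
         7.87605792e-02],
       [ 9.99999066e-01,  1.34595015e-03,  2.38217736e-04,
         8.91096586e-04],
       [ 1.77060803e-04, -3.00366543e-01,  9.53823835e-01,
        -1.71783288e-01],
       [ 0.00000000e+00,  0.00000000e+00,  0.00000000e+00,
         1.00000000e+00]])}
```

View pics/scene0.png

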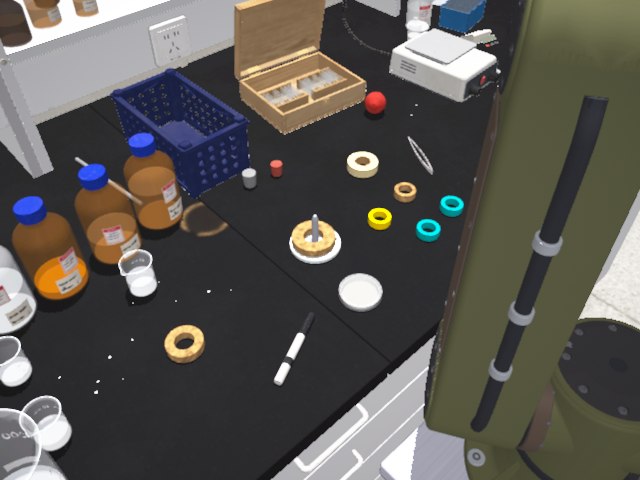

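View pics/top0.png

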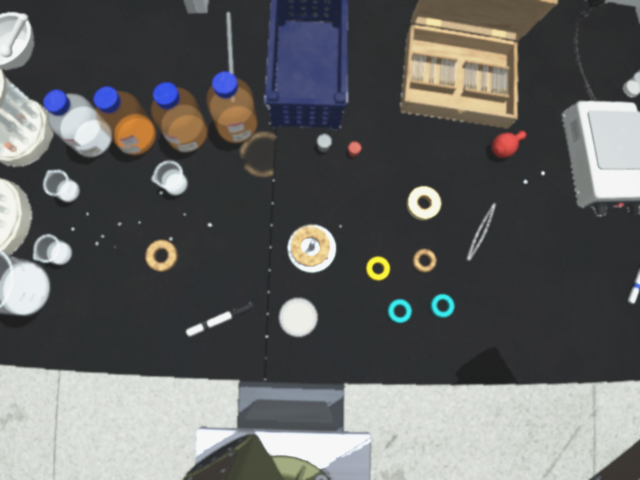

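The top view shows these things that could be confused:
- Cork rings: (161,255), larger, and (425,260), small.
- Beige tape: (424,203).
- Yellow ring: (378,268).
- Turquoise rings: (400,310) and (443,305).
- A stain on the worktop: (258,153).
- The stand, with the wide ring: (312,248).

By the description, I choose the middle ring at (161,255) and the small ring at (425,260).

```bash
cat > h.py <<'E'
import cv2,numpy as np
def K(f):
    F=240/np.tan(np.radians(f["fov_y"])/2)
    return np.array([[F,0,f["cx"]],[0,F,f["cy"]],[0,0,1.]])
def pose(f,s=None):
    if "R" in f: return f["R"],f["t"]
    M=np.eye(4);M[:3,:3]=s["tcp_rot"];M[:3,3]=s["position"]
    W=np.linalg.inv(M@f["mount"]);return W[:3,:3],W[:3,3]
def ray(f,px,z,s=None):
    R,t=pose(f,s);px=np.asarray(px,float).reshape(-1,1,2)
    n=cv2.undistortPoints(px,K(f),np.array([f["k1"],0,0,0,0]))[:,0]
    d=np.c_[n,np.ones(len(n))]@R;c=-R.T@t
    return (c+d*((z-c[2])/d[:,2])[:,None])[:,:2]
def proj(f,X,s=None):
    R,t=pose(f,s);return cv2.projectPoints(np.asarray(X,float).reshape(-1,3),cv2.Rodrigues(R)[0],t,K(f),np.array([f["k1"],0,0,0,0]))[0][:,0]
def circ(P):
    A=np.c_[2*P,np.ones(len(P))];b=(P**2).sum(1);x=np.linalg.lstsq(A,b,rcond=None)[0]
    return x[:2],np.sqrt(x[2]+x[:2]@x[:2])
E
python3 - <<'E'
from h import *;import pickle
for n,c in (("top",[(161,255),(425,260),(424,203),(312,248)]),("scene",[(185,344),(405,192),(363,165),(315,240)])):
    f=pickle.load(open(f"pics/{n}0.pkl","rb"));im=f["image"];hsv=cv2.cvtColor(im,cv2.COLOR_RGB2HSV)
    m=((hsv[...,2]>90)&(hsv[...,0]<35)&(hsv[...,1]>25)).astype('uint8')*255
    cs,h=cv2.findContours(m,cv2.RETR_CCOMP,cv2.CHAIN_APPROX_NONE)
    for p in c:
        for i,q in enumerate(cs):
            if len(q)<20: continue
            x=q[:,0].astype(float)
            if abs(x.mean(0)-p).max()<12:
                for z in (0,.016):
                    C,r=circ(ray(f,x,z)); print(n,p,'hole' if h[0,i,3]>=0 else 'outer',z,C.round(4),"D",(2*r*1000).round(1))
    if n=="top":
        t=[cv2.resize(im[y-35:y+35,x-35:x+35],(300,300),interpolation=cv2.INTER_CUBIC) for x,y in ((161,255),(425,260))]
        t2=[cv2.resize(im[y-35:y+35,x-35:x+35],(300,300),interpolation=cv2.INTER_CUBIC) for x,y in ((424,203),(312,248))]
        cv2.imwrite("pics/crop.png",np.vstack([np.hstack(t),np.hstack(t2)])[:,:,::-1])
E
```

```text
top (161, 255) outer 0 [0.4685 0.247 ] D 62.2
top (161, 255) outer 0.016 [0.466  0.2421] D 61.1
top (161, 255) hole 0 [0.4684 0.247 ] D 26.3
top (161, 255) hole 0.016 [0.466  0.2422] D 25.8
top (425, 260) outer 0 [ 0.4753 -0.2609] D 45.3
top (425, 260) outer 0.016 [ 0.4727 -0.2568] D 44.5
top (425, 260) hole 0 [ 0.4752 -0.261 ] D 22.5
top (425, 260) hole 0.016 [ 0.4726 -0.2568] D 22.1
top (424, 203) outer 0 [ 0.5914 -0.2628] D 33.3
top (424, 203) outer 0.016 [ 0.5868 -0.2586] D 32.7
top (424, 203) hole 0 [ 0.5904 -0.2619] D 23.8
top (424, 203) hole 0.016 [ 0.5858 -0.2577] D 23.4
top (424, 203) outer 0 [ 0.5904 -0.2621] D 69.1
top (424, 203) outer 0.016 [ 0.5858 -0.2579] D 67.8
top (424, 203) hole 0 [ 0.5913 -0.2628] D 61.5
top (424, 203) hole 0.016 [ 0.5867 -0.2586] D 60.4
top (312, 248) outer 0 [ 0.4968 -0.039 ] D 76.3
top (312, 248) outer 0.016 [ 0.4939 -0.0388] D 75.0
top (312, 248) hole 0 [ 0.4954 -0.0396] D 36.5
top (312, 248) hole 0.016 [ 0.4925 -0.0394] D 35.9
scene (185, 344) outer 0 [0.4741 0.2413] D 64.4
scene (185, 344) outer 0.016 [0.4629 0.2455] D 62.9
scene (185, 344) hole 0 [0.4735 0.2413] D 23.5
scene (185, 344) hole 0.016 [0.4624 0.2455] D 23.0
scene (405, 192) outer 0 [ 0.4803 -0.2669] D 52.6
scene (405, 192) outer 0.016 [ 0.469  -0.2516] D 51.4
scene (363, 165) outer 0 [ 0.6033 -0.2769] D 33.7
scene (363, 165) outer 0.016 [ 0.5894 -0.2614] D 33.0
scene (363, 165) outer 0 [ 0.5968 -0.2692] D 79.0
scene (363, 165) outer 0.016 [ 0.583  -0.2539] D 77.3
scene (363, 165) hole 0 [ 0.6035 -0.2766] D 62.1
scene (363, 165) hole 0.016 [ 0.5895 -0.261 ] D 60.7
scene (315, 240) outer 0 [ 0.5074 -0.0519] D 74.5
scene (315, 240) outer 0.016 [ 0.4956 -0.0413] D 72.9
```

View pics/crop.png

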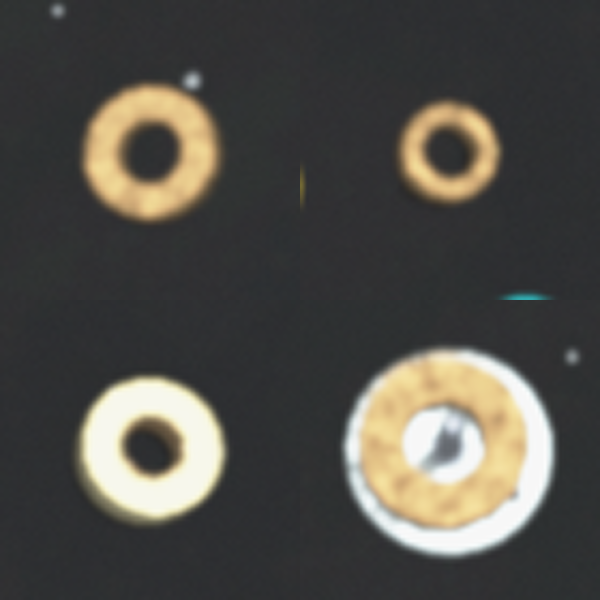

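The crop confirms it: top left is the larger cork ring and top right the small cork ring. The tape is pale cream, and the wide ring sits on the white foot. Next I square up the tool and move towards the small ring for a wrist view, since it's on the way.

```bash
python3 -m handwheel '[[0,0,0.98,-0.05,0.05,0,0.3],[0,0,0.98,-0.05,0.05,0,0.3],[0,0,0.98,-0.05,0.05,0,0.3],[0,0,0,-0.05,0.05,0,0.3],[0,0,0,-0.05,0.05,0,0.3]]' 40
python3 -m handwheel '[[0,0,0,-0.05,0.05,0,0.3],[0,0,0,-0.03,0.03,0,0.3],[0,0,0,0,0,0,0.3]]'
cat > look.py <<'E'
import sys;from h import *;import pickle
from plant import observe,grab_frame
n=sys.argv[1]
s=observe();f=grab_frame("wrist");pickle.dump((f,s),open(f"pics/{n}.pkl","wb"))
cv2.imwrite(f"pics/{n}.png",f["image"][:,:,::-1]);print(s["time_s"],s["position"].round(4),s["gripper_width"].round(4),s["contact_force"].round(1))
print(s["tcp_rot"].round(3).tolist())
hsv=cv2.cvtColor(f["image"],cv2.COLOR_RGB2HSV)
m=((hsv[...,2]>90)&(hsv[...,0]<35)&(hsv[...,1]>25)).astype('uint8')*255
cs,h=cv2.findContours(m,cv2.RETR_CCOMP,cv2.CHAIN_APPROX_NONE)
for i,q in enumerate(cs):
    if len(q)<60: continue
    x=q[:,0].astype(float)
    for z in map(float,sys.argv[2:] or [0,.016]):
        C,r=circ(ray(f,x,z,s)); print('hole' if h[0,i,3]>=0 else 'outer',x.mean(0).round(),z,C.round(4),"D",(2*r*1000).round(1))
E
python3 look.py w1
```

```text
time_s: 0.78
position: [0.3205, -0.3647, 0.2022]
tcp_rot: [[-1.0, -0.0, 0.0], [-0.0, 1.0, 0.0], [-0.0, 0.0, -1.0]]
contact_force: [0.4, -1.1, 0.1]
gripper_width: 0.0594
time_s: 1.15
position: [0.3848, -0.3005, 0.2018]
tcp_rot: [[-1.0, -0.004, -0.001], [-0.004, 1.0, 0.001], [0.001, 0.001, -1.0]]
contact_force: [-0.8, -0.4, -0.3]
gripper_width: 0.0598Traceback (most recent call last):
  File "look.py", line 5, in <module>
    cv2.imwrite(f"pics/{n}.png",f["image"][:,:,::-1]);print(s["time_s"],s["position"].round(4),s["gripper_width"].round(4),s["contact_force"].round(1))
                                                                                               ^^^^^^^^^^^^^^^^^^^^^^^^
AttributeError: 'float' object has no attribute 'round'
```

View pics/w1.png

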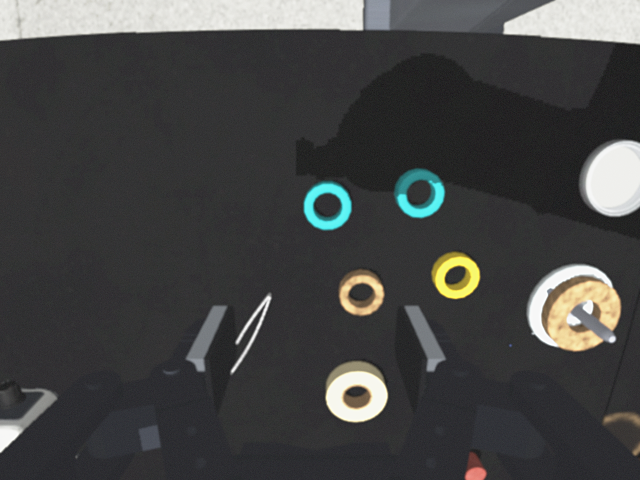

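The wrist view shows the small cork ring at (361,292), the tape at (357,392), the yellow ring at (456,276) and the stand at (580,310).

```bash
sed -i 's/s\["gripper_width"\].round(4)/s["gripper_width"]/' look.py
python3 - <<'E'
import pickle;from h import *
f,s=pickle.load(open("pics/w1.pkl","rb"))
hsv=cv2.cvtColor(f["image"],cv2.COLOR_RGB2HSV)
m=((hsv[...,2]>90)&(hsv[...,0]<35)&(hsv[...,1]>25)).astype('uint8')*255
cs,h=cv2.findContours(m,cv2.RETR_CCOMP,cv2.CHAIN_APPROX_NONE)
for i,q in enumerate(cs):
    x=q[:,0].astype(float)
    if len(q)<60 or abs(x.mean(0)-(361,292)).max()>12: continue
    for z in (0,.016): print(x.mean(0).round(),z,[a.round(4) for a in circ(ray(f,x,z,s))])
# spindle tip and foot
print("tip",ray(f,[(612,339)],.072,s), "scene tip",ray(pickle.load(open("pics/scene0.pkl","rb")),[(315,215)],.072))
# foot white, top view
f=pickle.load(open("pics/top0.pkl","rb"));hsv=cv2.cvtColor(f["image"],cv2.COLOR_RGB2HSV)
m=(hsv[...,2]>110).astype('uint8')*255
cs,_=cv2.findContours(m,cv2.RETR_EXTERNAL,cv2.CHAIN_APPROX_NONE)
for q in cs:
    x=q[:,0].astype(float)
    if abs(x.mean(0)-(312,248)).max()<10 and len(q)>60: print("foot",[a.round(4) for a in circ(ray(f,x,.005))])
E
```

```text
[361. 293.] 0 [array([ 0.4757, -0.2547]), np.float64(0.0233)]
[361. 293.] 0.016 [array([ 0.4685, -0.2567]), np.float64(0.0223)]
[361. 292.] 0 [array([ 0.475 , -0.2549]), np.float64(0.011)]
[361. 292.] 0.016 [array([ 0.4678, -0.2569]), np.float64(0.0105)]
tip [[ 0.48773281 -0.04157795]] scene tip [[ 0.49128099 -0.04283543]]
foot [array([ 0.4912, -0.0422]), np.float64(0.0463)]
```

```bash
python3 -m handwheel '[[0,0,0,-0.0076,0.0755,0,0.1],[0,0,0,-0.0076,0.0755,0,0.1],[0,0,0,-0.0076,0.0755,0,0.1],[0,0,0,-0.0076,0.0755,0,0.1],[0,0,0,-0.0076,0.0755,0,0.1]]'
python3 -m handwheel '[[0,0,0,-0.0076,0.0755,0.02,0.1],[0,0,0,-0.0076,0.0755,0.02,0.1],[0,0,0,-0.0076,0.0755,0.02,0.1],[0,0,0,-0.0076,0.0755,0.02,0.1],[0,0,0,0,0,0,0.1]]'
python3 look.py w2 0 .008 .016
```

```text
time_s: 1.82
position: [0.4135, 0.0008, 0.2026]
tcp_rot: [[-1.0, 0.001, 0.001], [0.001, 1.0, 0.001], [-0.001, 0.001, -1.0]]
contact_force: [1.4, -1.0, -0.5]
gripper_width: 0.0772
time_s: 2.45
position: [0.4371, 0.2416, 0.1357]
tcp_rot: [[-1.0, -0.003, -0.004], [-0.003, 1.0, -0.003], [0.004, -0.003, -1.0]]
contact_force: [0.4, -0.9, -0.3]
gripper_width: 0.0766
2.45 [0.4371 0.2416 0.1357] 0.07664055396391437 [ 0.4 -0.9 -0.3]
[[-1.0, -0.003, -0.004], [-0.003, 1.0, -0.003], [0.004, -0.003, -1.0]]
outer [  6. 292.] 0.0 [ 0.5003 -0.0294] D 41.7
outer [  6. 292.] 0.008 [ 0.4967 -0.0224] D 40.6
outer [  6. 292.] 0.016 [ 0.493  -0.0153] D 39.6
outer [319. 258.] 0.0 [0.4688 0.2443] D 62.8
outer [319. 258.] 0.008 [0.466  0.2442] D 61.2
outer [319. 258.] 0.016 [0.4631 0.2442] D 59.6
hole [319. 258.] 0.0 [0.4676 0.2443] D 26.9
hole [319. 258.] 0.008 [0.4648 0.2443] D 26.2
hole [319. 258.] 0.016 [0.4619 0.2442] D 25.5
```

View pics/w2.png

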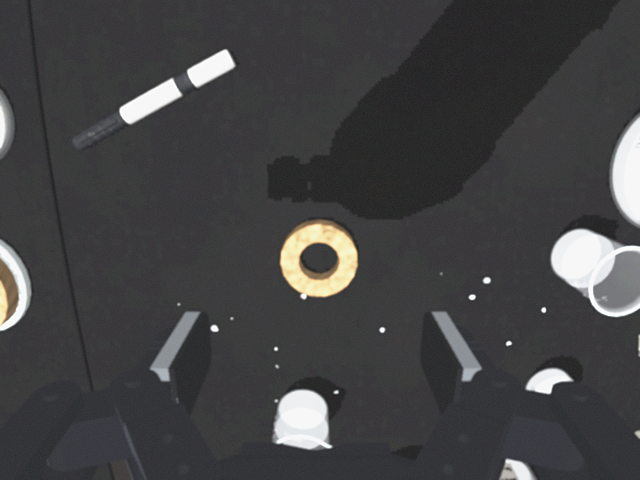

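The middle ring is at (319,258), about world (0.465, 0.244), and clear of neighbours. Descending.

```bash
python3 -m handwheel '[[0,0,0,-0.0175,0.0015,0.045,0.1],[0,0,0,-0.0175,0.0015,0.045,0.1],[0,0,0,0,0,0.045,0.15],[0,0,0,0,0,0.012,0.15],[0,0,0,0,0,0,0.15]]'
python3 look.py w3 .008 .016
```

```text
time_s: 3.12
position: [0.4665, 0.242, 0.022]
tcp_rot: [[-1.0, 0.0, 0.001], [0.0, 1.0, 0.0], [-0.001, 0.0, -1.0]]
contact_force: [-1.2, 0.7, 0.9]
gripper_width: 0.0726
3.125 [0.4665 0.242  0.022 ] 0.07255415639121293 [-1.2  0.7  0.9]
[[-1.0, 0.0, 0.001], [0.0, 1.0, 0.0], [-0.001, 0.0, -1.0]]
outer [315. 292.] 0.008 [0.4653 0.2447] D 59.2
outer [315. 292.] 0.016 [0.4619 0.2446] D 56.7
hole [319. 277.] 0.008 [0.4639 0.2442] D 25.1
hole [319. 277.] 0.016 [0.4606 0.2442] D 24.1
```

View pics/w3.png

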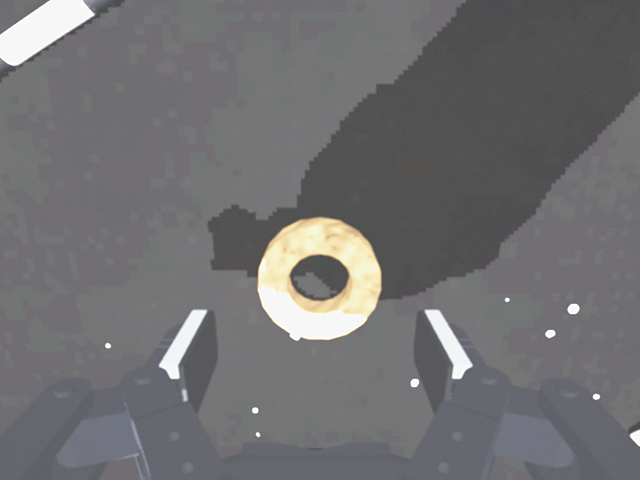

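```bash
python3 -m handwheel '[[0,0,0,0.0044,0.0025,0.012,0.15],[0,0,0,0,0,0.013,0.15],[0,0,0,0,0,0,0.15],[0,0,0,0,0,0,0.4],[0,0,0,0,0,0,0.4]]' 40
python3 -m handwheel '[[0,0,0,0,0,0,0.45],[0,0,0,0,0,0,0.45]]' 40
python3 look.py w4 .016
```

```text
time_s: 3.8
position: [0.4626, 0.2449, 0.0013]
tcp_rot: [[-1.0, -0.001, 0.0], [-0.001, 1.0, 0.0], [-0.0, 0.0, -1.0]]
contact_force: [-0.3, 0.2, -0.2]
gripper_width: 0.0507
time_s: 4.05
position: [0.4624, 0.2448, 0.0011]
tcp_rot: [[-1.0, -0.001, 0.0], [-0.001, 1.0, 0.0], [-0.0, 0.0, -1.0]]
contact_force: [-0.8, 0.6, -0.2]
gripper_width: 0.0472
4.05 [0.4624 0.2448 0.0011] 0.04717714567244446 [-0.8  0.6 -0.2]
[[-1.0, -0.001, 0.0], [-0.001, 1.0, 0.0], [-0.0, 0.0, -1.0]]
outer [311. 321.] 0.016 [0.4616 0.2451] D 56.5
hole [313. 304.] 0.016 [0.46   0.2443] D 23.3
```

View pics/w4.png

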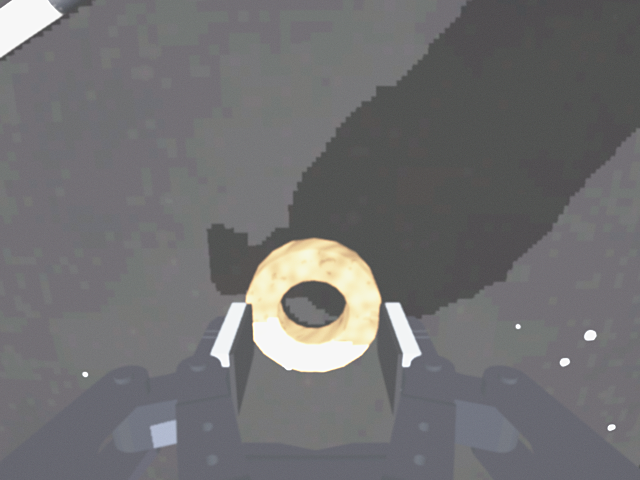

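Run:
```python
import pickle;from h import *
for n in("w1","w3","w4"):
    f,s=pickle.load(open(f"pics/{n}.pkl","rb"))
    for b in (0,.01,.019,.03):
        P=[s["position"]+s["tcp_rot"]@np.array([dx,sg*s["gripper_width"]/2,-b]) for dx in(-.011,.011) for sg in(-1,1)]
        print(n,b,proj(f,P,s).round().tolist())
```

```text
w1 0 [[249.0, 316.0], [379.0, 316.0], [247.0, 272.0], [382.0, 272.0]]
w1 0.01 [[246.0, 327.0], [382.0, 327.0], [243.0, 280.0], [385.0, 281.0]]
w1 0.019 [[243.0, 337.0], [386.0, 338.0], [240.0, 289.0], [389.0, 289.0]]
w1 0.03 [[238.0, 352.0], [390.0, 352.0], [235.0, 301.0], [394.0, 301.0]]
w3 0 [[236.0, 316.0], [393.0, 316.0], [233.0, 272.0], [396.0, 272.0]]
w3 0.01 [[232.0, 327.0], [397.0, 327.0], [228.0, 280.0], [400.0, 281.0]]
w3 0.019 [[227.0, 337.0], [401.0, 337.0], [224.0, 289.0], [405.0, 289.0]]
w3 0.03 [[222.0, 352.0], [406.0, 352.0], [218.0, 301.0], [410.0, 301.0]]
w4 0 [[263.0, 316.0], [365.0, 316.0], [261.0, 272.0], [367.0, 272.0]]
w4 0.01 [[260.0, 327.0], [368.0, 327.0], [258.0, 280.0], [370.0, 281.0]]
w4 0.019 [[258.0, 337.0], [371.0, 338.0], [255.0, 289.0], [373.0, 289.0]]
w4 0.03 [[254.0, 352.0], [374.0, 352.0], [251.0, 301.0], [377.0, 301.0]]
```

Run:
```python
from plant import grab_frame
import cv2,numpy as np
a=grab_frame("scene")["image"][260:420,100:280];b=grab_frame("top")["image"][190:310,100:235]
cv2.imwrite("pics/s4.png",np.hstack([cv2.resize(a,(540,480),interpolation=2),])[:,:,::-1])
```

```text
(no output)
```

View pics/s4.png

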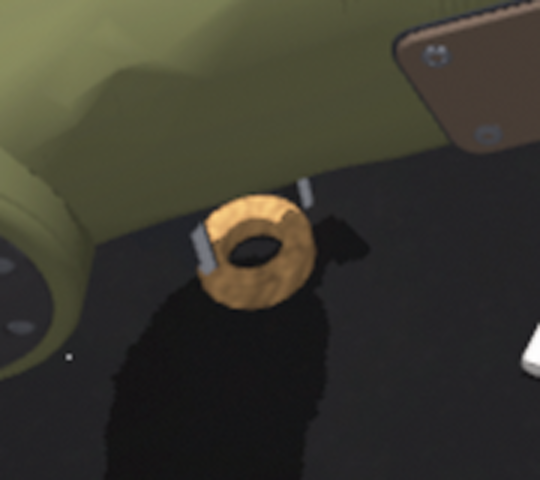

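Run:
```python
import pickle;from h import *
f=pickle.load(open("pics/scene0.pkl","rb"))
for z in (0,.01,.02,.03,.04):
    print(z,proj(f,[(.4624+dx,.2448+dy,z) for dy in(.0236,.029,-.0236,-.029) for dx in(-.011,.011)]).round(1).tolist())
```

```text
0 [[177.2, 362.9], [169.1, 353.4], [174.0, 365.0], [166.0, 355.5], [203.8, 344.5], [195.6, 335.6], [206.8, 342.5], [198.5, 333.6]]
0.01 [[176.0, 359.1], [167.8, 349.6], [172.8, 361.2], [164.7, 351.7], [202.9, 340.7], [194.6, 331.7], [205.9, 338.6], [197.6, 329.7]]
0.02 [[174.8, 355.2], [166.6, 345.7], [171.6, 357.4], [163.4, 347.8], [201.9, 336.8], [193.6, 327.8], [204.9, 334.7], [196.6, 325.8]]
0.03 [[173.5, 351.3], [165.3, 341.8], [170.3, 353.4], [162.1, 343.9], [201.0, 332.8], [192.6, 323.8], [204.0, 330.7], [195.6, 321.8]]
0.04 [[172.3, 347.3], [164.0, 337.7], [169.0, 349.4], [160.8, 339.9], [200.0, 328.7], [191.5, 319.7], [203.0, 326.7], [194.6, 317.7]]
```

Both the wrist and scene views show the fingertips about 30 mm above where the stated TCP puts them. The jaws read 47 mm, so they closed above the 58 mm ring. I'll open, go down in small force-watched steps and look again.

```bash
python3 -m handwheel '[[0,0,0,0,0,0,0.15],[0,0,0,0,0,0,0.15],[0,0,0,0,0,0.01,0.15],[0,0,0,0,0,0.01,0.15],[0,0,0,0,0,0,0.15]]' 40
python3 look.py w5 .016
python3 - <<'E'
from plant import grab_frame
import cv2,numpy as np
a=grab_frame("scene")["image"][260:420,100:280]
cv2.imwrite("pics/s5.png",cv2.resize(a,(540,480),interpolation=2)[:,:,::-1])
E
```

```text
time_s: 4.82
position: [0.4617, 0.2442, -0.0163]
tcp_rot: [[-1.0, -0.0, -0.002], [-0.0, 1.0, -0.001], [0.002, -0.001, -1.0]]
contact_force: [0.2, 0.2, 0.2]
gripper_width: 0.0726
4.825 [ 0.4617  0.2442 -0.0163] 0.07264778978742419 [0.2 0.2 0.2]
[[-1.0, -0.0, -0.002], [-0.0, 1.0, -0.001], [0.002, -0.001, -1.0]]
outer [314. 326.] 0.016 [0.4621 0.2442] D 60.3
hole [302. 372.] 0.016 [0.4754 0.2407] D 37.0
hole [314. 324.] 0.016 [0.4595 0.2442] D 22.7
```

View pics/s5.png

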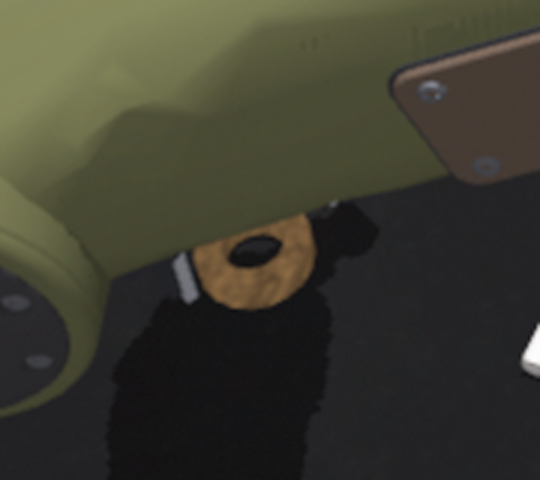

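View pics/w5.png

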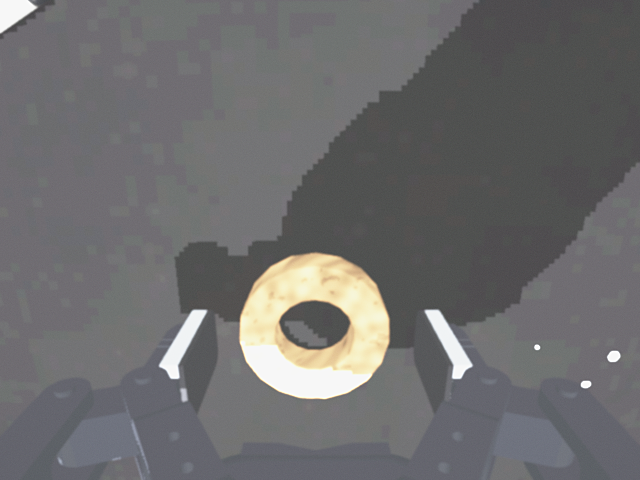

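Run:
```python
import pickle;from h import *
f=pickle.load(open("pics/scene0.pkl","rb"))
for z in (-.01,0,.01,.02,.03):
    print(z,proj(f,[(.4617+dx,.2442+dy,z) for dy in(.0363,.042,.05) for dx in(-.011,.011)]).round(1).tolist())
```

```text
-0.01 [[171.6, 371.8], [163.6, 362.2], [168.3, 374.1], [160.3, 364.5], [163.6, 377.3], [155.6, 367.6]]
0 [[170.4, 368.0], [162.3, 358.5], [167.0, 370.3], [159.0, 360.7], [162.2, 373.6], [154.2, 363.9]]
0.01 [[169.1, 364.2], [161.0, 354.7], [165.7, 366.6], [157.6, 356.9], [160.9, 369.8], [152.9, 360.1]]
0.02 [[167.8, 360.4], [159.7, 350.8], [164.4, 362.7], [156.3, 353.0], [159.6, 366.0], [151.5, 356.2]]
0.03 [[166.5, 356.5], [158.3, 346.8], [163.1, 358.8], [154.9, 349.1], [158.2, 362.1], [150.0, 352.3]]
```

The scene view puts the tips about 22 mm up while the TCP reads -16 mm, so they end about 36 mm behind it. I'll lower a further 16 mm and close.

```bash
python3 -m handwheel '[[0,0,0,-0.001,0,0.01,0.15],[0,0,0,0,0,0.009,0.15],[0,0,0,0,0,0,0.15]]' 40
python3 -m handwheel '[[0,0,0,0,0,0,0.45],[0,0,0,0,0,0,0.45],[0,0,0,0,0,0,0.45]]' 40
python3 look.py w6 .016
python3 - <<'E'
from plant import grab_frame
import cv2,numpy as np
a=grab_frame("scene")["image"][260:420,100:280]
cv2.imwrite("pics/s6.png",cv2.resize(a,(540,480),interpolation=2)[:,:,::-1])
E
```

```text
time_s: 5.3
position: [0.4626, 0.2442, -0.0313]
tcp_rot: [[-1.0, -0.001, -0.001], [-0.001, 1.0, -0.001], [0.001, -0.001, -1.0]]
contact_force: [-0.1, 0.3, 0.8]
gripper_width: 0.0726
time_s: 5.68
position: [0.4635, 0.2451, -0.0296]
tcp_rot: [[-1.0, -0.001, 0.001], [-0.001, 1.0, 0.001], [-0.001, 0.001, -1.0]]
contact_force: [-0.5, 0.7, 2.6]
gripper_width: 0.0575
5.675 [ 0.4635  0.2451 -0.0296] 0.05749532463120465 [-0.5  0.7  2.6]
[[-1.0, -0.001, 0.001], [-0.001, 1.0, 0.001], [-0.001, 0.001, -1.0]]
outer [315. 341.] 0.016 [0.4621 0.2454] D 60.3
hole [301. 393.] 0.016 [0.4766 0.2418] D 35.2
hole [315. 338.] 0.016 [0.4593 0.2454] D 22.1
```

View pics/w6.png

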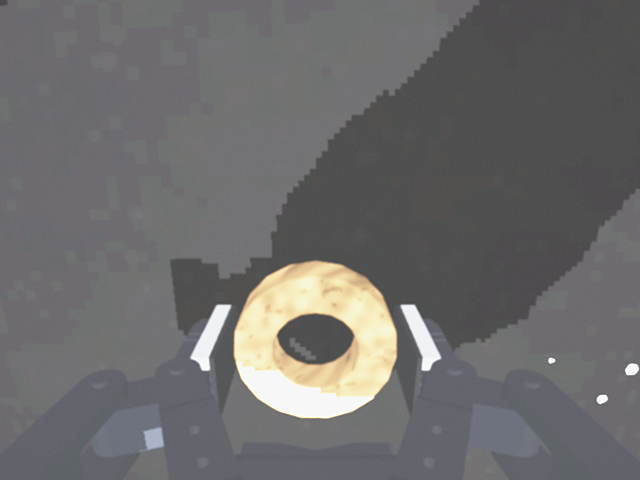

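View pics/s6.png

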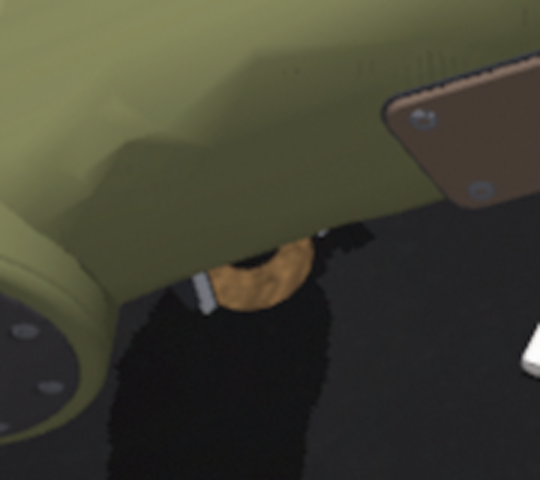

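The ring is gripped: the width reads 57.5 mm, matching the 58 mm ring. Its underside is level with the tips, about 30 mm above the TCP. Lifting and carrying to the stand.

```bash
python3 -m handwheel '[[0,0,0,0,0,-0.02,0.6],[0,0,0,0,0,-0.045,0.6],[0,0,0,0,0,-0.05,0.6],[0,0,0,0,0,-0.05,0.6],[0,0,0,0,0,0,0.6]]' 40
python3 -m handwheel '[[0,0,0,-0.005,-0.05,0,0.6],[0,0,0,-0.005,-0.07,0,0.6],[0,0,0,-0.005,-0.07,0,0.6],[0,0,0,0,-0.05,0,0.6],[0,0,0,0,0,0,0.6]]' 40
python3 look.py w7 .026
```

```text
time_s: 6.4
position: [0.4648, 0.2459, 0.1068]
tcp_rot: [[-1.0, -0.001, 0.006], [-0.001, 1.0, 0.005], [-0.006, 0.005, -1.0]]
contact_force: [-0.1, 0.0, -1.1]
gripper_width: 0.0573
time_s: 7.02
position: [0.4749, 0.0505, 0.1018]
tcp_rot: [[-1.0, 0.003, -0.0], [0.003, 1.0, -0.0], [0.0, -0.0, -1.0]]
contact_force: [0.3, 0.7, -1.1]
gripper_width: 0.0575
7.025 [0.4749 0.0505 0.1018] 0.05753795718586361 [ 0.3  0.7 -1.1]
[[-1.0, 0.003, -0.0], [0.003, 1.0, -0.0], [0.0, -0.0, -1.0]]
outer [485. 472.] 0.026 [0.6666 0.1862] D 17.2
outer [320. 356.] 0.026 [0.5538 0.0529] D 121.2
hole [318. 341.] 0.026 [0.5435 0.0513] D 47.0
outer [179. 262.] 0.026 [ 0.4889 -0.0371] D 77.2
hole [171. 270.] 0.026 [ 0.4934 -0.0429] D 38.8
outer [ 12. 207.] 0.026 [ 0.4502 -0.144 ] D 32.1
```

View pics/w7.png

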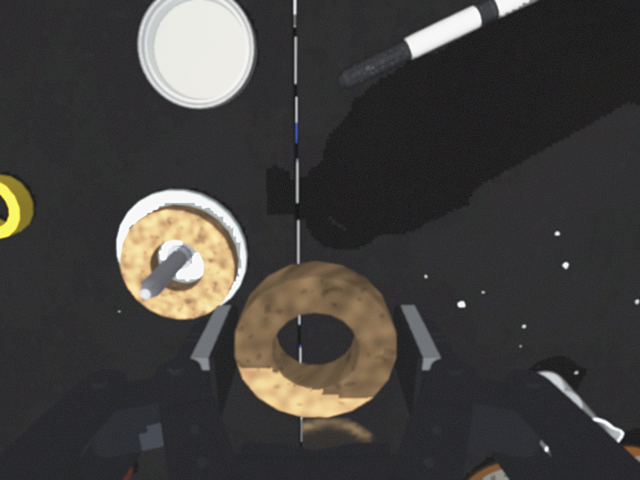

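Run:
```python
import pickle;from h import *
f,s=pickle.load(open("pics/w7.pkl","rb"))
print("tip",ray(f,[(148,293)],.070,s),"ringtop",ray(f,[(316,339)],.148,s),"base of spindle",ray(f,[(180,260)],.026,s))
hsv=cv2.cvtColor(f["image"],cv2.COLOR_RGB2HSV)
m=(hsv[...,2]>110).astype('uint8')*255;m[:,255:]=0
cs,_=cv2.findContours(m,cv2.RETR_EXTERNAL,cv2.CHAIN_APPROX_NONE)
for q in cs:
    x=q[:,0].astype(float)
    if abs(x.mean(0)-(180,255)).max()<25 and len(q)>60:
        x=x[x[:,1]<250]; print("foot upper arc",[a.round(4) for a in circ(ray(f,x,.010,s))])
```

```text
tip [[ 0.48887754 -0.03972455]] ringtop [[0.47040994 0.05123534]] base of spindle [[ 0.48578129 -0.03540048]]
foot upper arc [array([ 0.4878, -0.0399]), np.float64(0.0449)]
```

```bash
python3 -m handwheel '[[0,0,0,-0.01,-0.045,0,0.6],[0,0,0,-0.01,-0.045,0,0.6],[0,0,0,0,-0.025,0,0.6],[0,0,0,0,0,0,0.6],[0,0,0,0,0,0,0.6]]' 40
python3 look.py w8 .026 |head -3;python3 - <<'E'
from plant import grab_frame
import cv2,numpy as np
a=grab_frame("scene")["image"][140:300,220:400];b=grab_frame("top")["image"][160:320,220:400]
cv2.imwrite("pics/s8.png",np.hstack([cv2.resize(i,(400,356),interpolation=2) for i in(a,b)])[:,:,::-1])
E
```

```text
time_s: 7.7
position: [0.4913, -0.0383, 0.1016]
tcp_rot: [[-1.0, -0.001, -0.0], [-0.001, 1.0, 0.0], [0.0, 0.0, -1.0]]
contact_force: [-0.5, 0.1, -0.7]
gripper_width: 0.0569
7.7 [ 0.4913 -0.0383  0.1016] 0.05686005496585545 [-0.5  0.1 -0.7]
[[-1.0, -0.001, -0.0], [-0.001, 1.0, 0.0], [0.0, 0.0, -1.0]]
outer [486. 475.] 0.026 [0.6882 0.0994] D 24.7
```

View pics/w8.png

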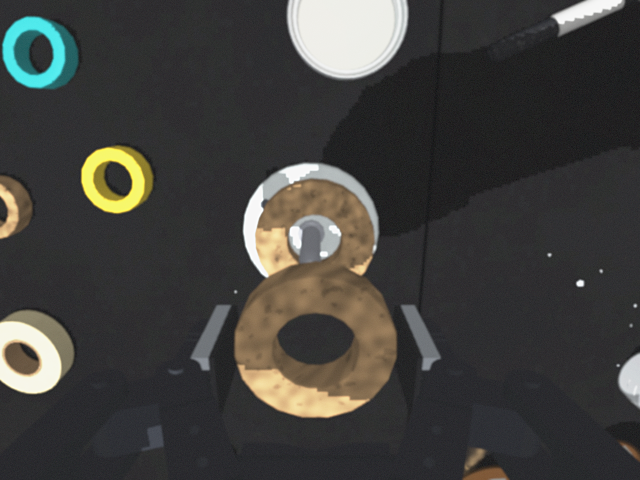

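View pics/s8.png

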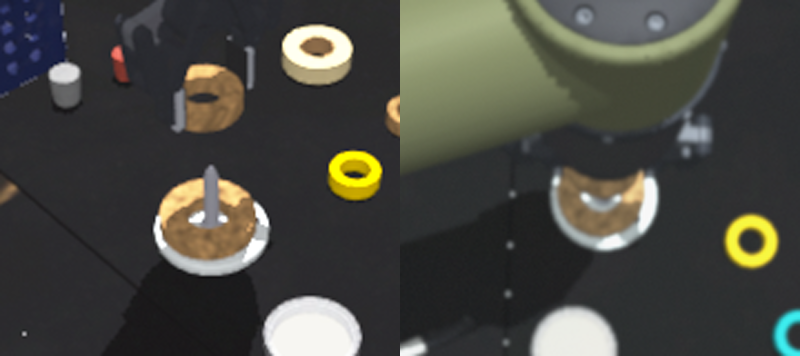

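The ring hangs level over the spindle in the scene view. Lowering until the point enters the hole, then checking.

```bash
python3 -m handwheel '[[0,0,0,0,-0.002,0.035,0.6],[0,0,0,0,0,0.035,0.6],[0,0,0,0,0,0.015,0.6],[0,0,0,0,0,0,0.6]]' 40
python3 look.py w9 .026 |head -3;python3 - <<'E'
from plant import grab_frame
import cv2,numpy as np
a=grab_frame("scene")["image"][160:280,245:380]
cv2.imwrite("pics/s9.png",cv2.resize(a,(540,480),interpolation=2)[:,:,::-1])
E
```

```text
time_s: 8.35
position: [0.491, -0.0407, 0.0335]
tcp_rot: [[-1.0, -0.001, -0.001], [-0.001, 1.0, -0.0], [0.001, -0.0, -1.0]]
contact_force: [-0.3, -0.4, 0.6]
gripper_width: 0.0572
8.35 [ 0.491  -0.0407  0.0335] 0.057210598759266 [-0.3 -0.4  0.6]
[[-1.0, -0.001, -0.001], [-0.001, 1.0, -0.0], [0.001, -0.0, -1.0]]
outer [484. 474.] 0.026 [0.6096 0.0579] D 18.7
```

View pics/w9.png

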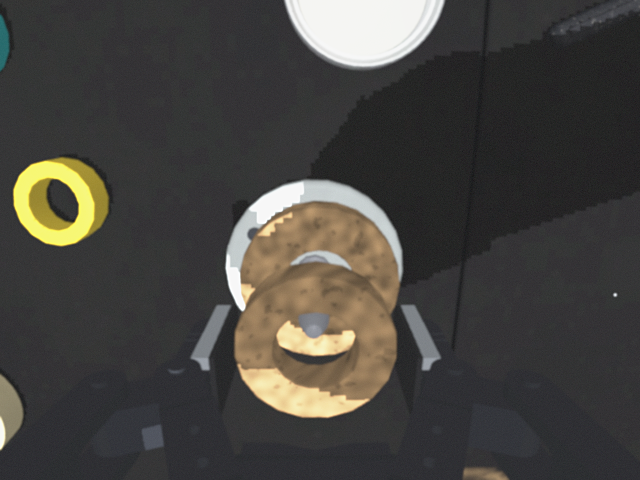

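View pics/s9.png

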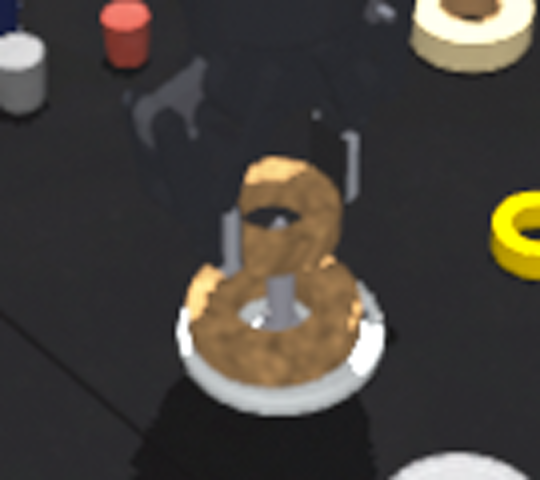

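The spindle point at (313,322) is inside the ring's hole. Lowering further.

```bash
python3 -m handwheel '[[0,0,0,0,0,0.016,0.6],[0,0,0,0,0,0.014,0.6],[0,0,0,0,0,0.006,0.6],[0,0,0,0,0,0,0.6]]' 40
python3 look.py w10 .026 |head -3;python3 - <<'E'
from plant import grab_frame
import cv2,numpy as np
a=grab_frame("scene")["image"][160:280,245:380]
cv2.imwrite("pics/s10.png",cv2.resize(a,(540,480),interpolation=2)[:,:,::-1])
E
```

```text
time_s: 8.95
position: [0.491, -0.041, 0.0044]
tcp_rot: [[-1.0, -0.001, -0.001], [-0.001, 1.0, -0.0], [0.001, -0.0, -1.0]]
contact_force: [-0.8, 0.2, 0.5]
gripper_width: 0.0573
8.95 [ 0.491  -0.041   0.0044] 0.05727820060283462 [-0.8  0.2  0.5]
[[-1.0, -0.001, -0.001], [-0.001, 1.0, -0.0], [0.001, -0.0, -1.0]]
outer [319. 316.] 0.026 [ 0.4949 -0.0399] D 82.2
```

View pics/s10.png

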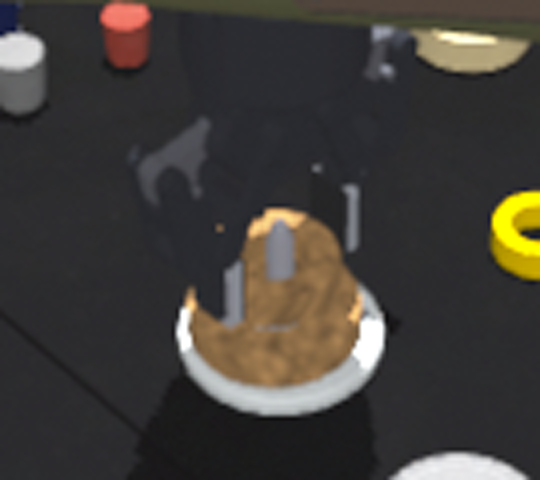

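View pics/w10.png

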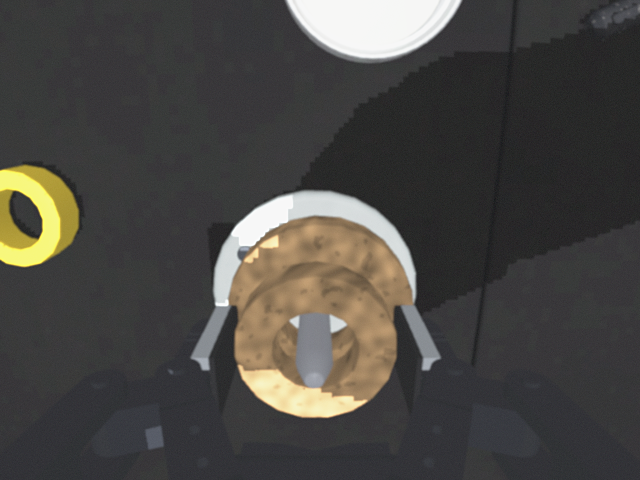

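```bash
python3 -m handwheel '[[0,0,0,0,0,0.004,0.6],[0,0,0,0,0,0,0.6]]' 40
python3 -m handwheel '[[0,0,0,0,0,0,0.25],[0,0,0,0,0,0,0.15],[0,0,0,0,0,-0.02,0.1],[0,0,0,0,0,-0.05,0.1],[0,0,0,0,0,-0.05,0.1]]' 40
python3 -m handwheel '[[0,0,0,0.03,0,-0.03,0.1],[0,0,0,0.03,0,0,0.2],[0,0,0,0,0,0,0.2]]' 40
python3 look.py w11 .042;python3 - <<'E'
from plant import grab_frame
import cv2,numpy as np
a=grab_frame("scene")["image"][160:280,245:380]
cv2.imwrite("pics/s11.png",cv2.resize(a,(540,480),interpolation=2)[:,:,::-1])
E
```

```text
time_s: 9.3
position: [0.4912, -0.0408, 0.0016]
tcp_rot: [[-1.0, -0.001, -0.0], [-0.001, 1.0, 0.0], [0.0, 0.0, -1.0]]
contact_force: [-0.4, -0.6, -0.2]
gripper_width: 0.0572
time_s: 9.93
position: [0.4914, -0.041, 0.1002]
tcp_rot: [[-1.0, -0.001, 0.001], [-0.001, 1.0, -0.0], [-0.001, -0.0, -1.0]]
contact_force: [2.4, 1.2, 0.6]
gripper_width: 0.0767
time_s: 10.3
position: [0.4432, -0.0407, 0.1239]
tcp_rot: [[-1.0, -0.001, 0.003], [-0.001, 1.0, 0.001], [-0.003, 0.001, -1.0]]
contact_force: [-0.2, -0.5, 1.1]
gripper_width: 0.0682
10.3 [ 0.4432 -0.0407  0.1239] 0.06822157970572235 [-0.2 -0.5  1.1]
[[-1.0, -0.001, 0.003], [-0.001, 1.0, 0.001], [-0.003, 0.001, -1.0]]
outer [ 55. 375.] 0.042 [ 0.5554 -0.2354] D 55.6
hole [ 43. 379.] 0.042 [ 0.5597 -0.2429] D 42.0
outer [318. 293.] 0.042 [ 0.4821 -0.0384] D 73.4
hole [316. 307.] 0.042 [ 0.491  -0.0399] D 25.7
outer [ 32. 261.] 0.042 [ 0.459  -0.2321] D 43.1
hole [ 33. 261.] 0.042 [ 0.4585 -0.2314] D 15.6
outer [142. 239.] 0.042 [ 0.4433 -0.1527] D 41.4
hole [142. 239.] 0.042 [ 0.4426 -0.152 ] D 17.8
```

View pics/s11.png

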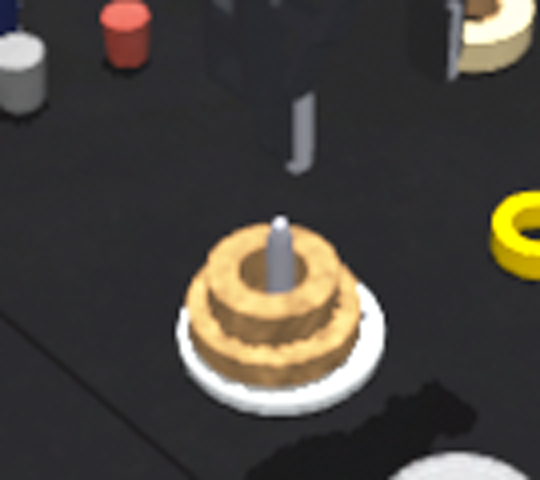

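View pics/w11.png

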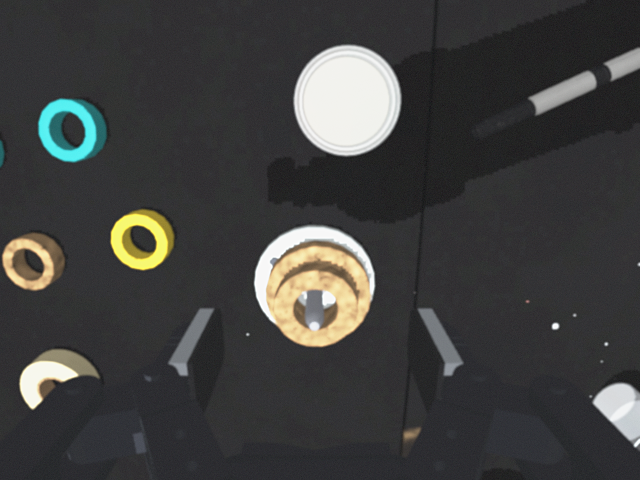

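The middle ring lies flat on the wide one with the spindle through its hole (scene crop near (275,280)). Now the small ring.

```bash
python3 -m handwheel '[[0,0,0,0,-0.06,0,0.3],[0,0,0,-0.004,-0.07,0,0.3],[0,0,0,-0.008,-0.07,0,0.3],[0,0,0,-0.008,-0.065,0.03,0.3],[0,0,0,0,-0.005,0.01,0.3]]' 40
python3 -m handwheel '[[0,0,0,0,0,0,0.3]]'
python3 look.py w12 .008 .016 | grep -v "0.5[0-9]"
```

```text
time_s: 11.02
position: [0.4583, -0.2595, 0.087]
tcp_rot: [[-1.0, 0.004, -0.005], [0.004, 1.0, 0.001], [0.005, 0.001, -1.0]]
contact_force: [0.1, 0.9, -0.7]
gripper_width: 0.0598
time_s: 11.15
position: [0.459, -0.2571, 0.0887]
tcp_rot: [[-1.0, 0.001, -0.003], [0.001, 1.0, 0.0], [0.003, 0.0, -1.0]]
contact_force: [-0.4, 0.1, 0.9]
gripper_width: 0.0597
11.15 [ 0.459  -0.2571  0.0887] 0.05966011795705853 [-0.4  0.1  0.9]
[[-1.0, 0.001, -0.003], [0.001, 1.0, 0.0], [0.003, 0.0, -1.0]]
outer [619. 292.] 0.008 [ 0.4982 -0.0414] D 67.1
outer [619. 292.] 0.016 [ 0.4945 -0.0482] D 65.0
outer [316. 260.] 0.008 [ 0.4718 -0.2563] D 45.2
outer [316. 260.] 0.016 [ 0.4689 -0.2563] D 43.8
hole [316. 259.] 0.008 [ 0.4707 -0.2563] D 22.0
hole [316. 259.] 0.016 [ 0.4679 -0.2563] D 21.3
outer [457. 233.] 0.008 [ 0.4537 -0.1659] D 46.5
outer [457. 233.] 0.016 [ 0.4514 -0.1688] D 45.1
hole [456. 232.] 0.008 [ 0.4525 -0.1668] D 21.0
hole [456. 232.] 0.016 [ 0.4502 -0.1697] D 20.3
```

View pics/w12.png

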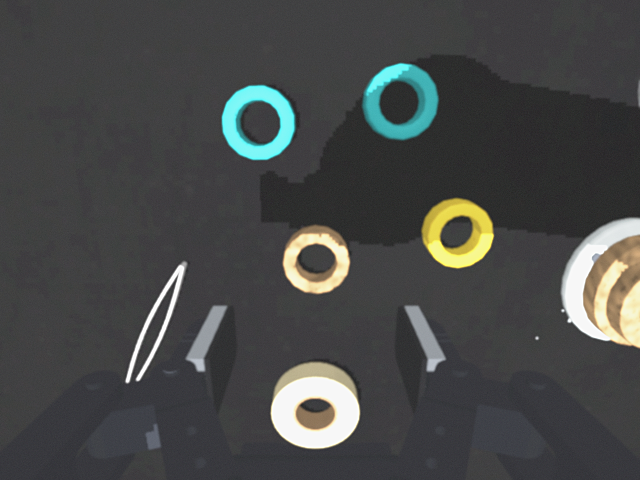

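The small cork ring is at (316,260), between the fingers and nearer the base. The yellow ring at (457,233) and the tape at (315,405) stay clear. Descending to a TCP of about -20 mm.

```bash
python3 -m handwheel '[[0,0,0,-0.007,0.001,0.045,0.3],[0,0,0,-0.007,0,0.045,0.3],[0,0,0,0,0,0.035,0.3],[0,0,0,0,0,0.011,0.3],[0,0,0,0,0,0,0.3]]' 40
python3 look.py w13 .016 | head -2
python3 -m handwheel '[[0,0,0,0,0,0,0.6],[0,0,0,0,0,0,0.65],[0,0,0,0,0,0,0.65],[0,0,0,0,0,0,0.65]]' 40
python3 look.py w14 .016 | head -2
```

```text
time_s: 11.82
position: [0.4714, -0.2556, -0.018]
tcp_rot: [[-1.0, -0.002, 0.001], [-0.002, 1.0, -0.0], [-0.001, -0.0, -1.0]]
contact_force: [0.7, -0.5, 0.3]
gripper_width: 0.0598
11.825 [ 0.4714 -0.2556 -0.018 ] 0.059833911189956034 [ 0.7 -0.5  0.3]
[[-1.0, -0.002, 0.001], [-0.002, 1.0, -0.0], [-0.001, -0.0, -1.0]]
time_s: 12.38
position: [0.4719, -0.2563, -0.0165]
tcp_rot: [[-1.0, -0.001, 0.003], [-0.001, 1.0, -0.001], [-0.003, -0.001, -1.0]]
contact_force: [-1.2, 2.7, 6.8]
gripper_width: 0.0395
12.375 [ 0.4719 -0.2563 -0.0165] 0.03954456613923212 [-1.2  2.7  6.8]
[[-1.0, -0.001, 0.003], [-0.001, 1.0, -0.001], [-0.003, -0.001, -1.0]]
```

View pics/w14.png

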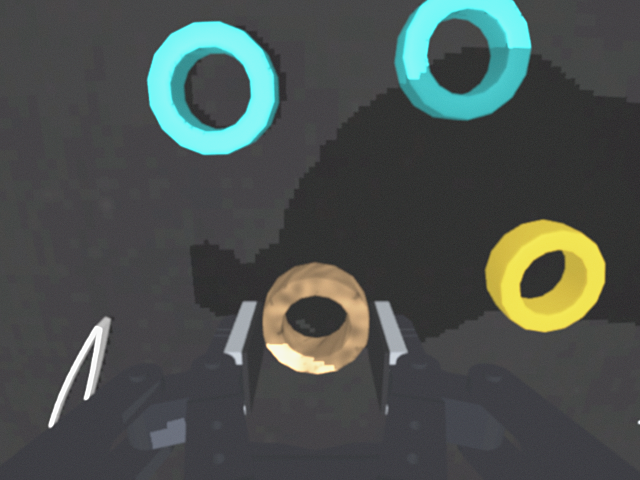

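The width reads 39.5 mm and there's 7 N upward, so the pads have probably only caught the ring's top edge. I'll reopen, go 6 mm deeper and regrip.

```bash
python3 -m handwheel '[[0,0,0,0,0,0,0.3],[0,0,0,0,0,0,0.3],[0,0,0,0,0,0.008,0.3],[0,0,0,0,0,0,0.3]]' 40
python3 look.py w15 .016 | head -1
python3 -m handwheel '[[0,0,0,0,0,0,0.55],[0,0,0,0,0,0,0.6],[0,0,0,0,0,0,0.6],[0,0,0,0,0,0,0.6]]' 40
python3 look.py w16 .016 | head -1
```

```text
time_s: 12.92
position: [0.47, -0.2559, -0.0265]
tcp_rot: [[-1.0, -0.0, -0.002], [-0.0, 1.0, 0.001], [0.002, 0.001, -1.0]]
contact_force: [0.0, -0.2, 0.3]
gripper_width: 0.0598
12.925 [ 0.47   -0.2559 -0.0265] 0.059842556743789285 [ 0.  -0.2  0.3]
time_s: 13.48
position: [0.471, -0.2562, -0.025]
tcp_rot: [[-1.0, -0.001, 0.001], [-0.001, 1.0, -0.0], [-0.001, -0.0, -1.0]]
contact_force: [-0.1, 0.7, 3.1]
gripper_width: 0.0425
13.475 [ 0.471  -0.2562 -0.025 ] 0.04245569917065826 [-0.1  0.7  3.1]
```

View pics/w15.png

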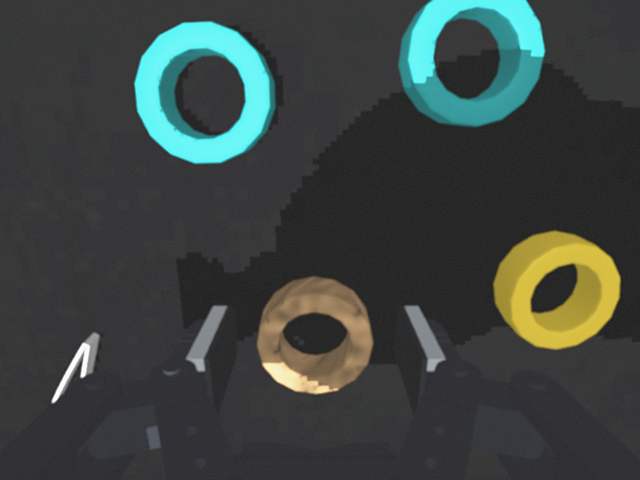

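View pics/w16.png

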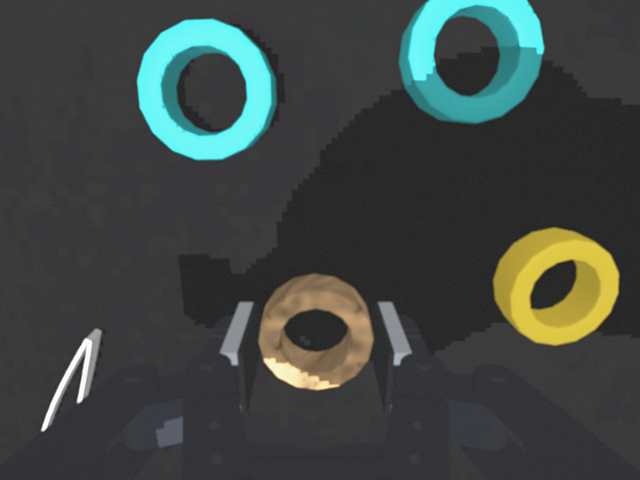

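Now it reads 42.5 mm against a 42 mm ring, with the pads further down its sides. Lifting and carrying.

```bash
python3 -m handwheel '[[0,0,0,0,0,-0.02,0.7],[0,0,0,0,0,-0.045,0.7],[0,0,0,0,0,-0.05,0.7],[0,0,0,0,0,-0.045,0.7],[0,0,0,0,0,0,0.7]]' 40
python3 look.py w17 .016 | head -1
python3 -m handwheel '[[0,0,0,-0.006,0.05,0,0.7],[0,0,0,-0.006,0.07,0,0.7],[0,0,0,-0.006,0.07,0,0.7],[0,0,0,-0.006,0.05,0,0.7],[0,0,0,0,0.029,0,0.7]]' 40
python3 -m handwheel '[[0,0,0,0,0,0,0.7],[0,0,0,0,0,0,0.7]]' 40
python3 look.py w18 .016 | head -1;python3 - <<'E'
from plant import grab_frame
import cv2,numpy as np
a=grab_frame("scene")["image"][140:300,220:400]
cv2.imwrite("pics/s18.png",cv2.resize(a,(540,480),interpolation=2)[:,:,::-1])
E
```

```text
time_s: 14.15
position: [0.4724, -0.2567, 0.1071]
tcp_rot: [[-1.0, -0.001, 0.006], [-0.001, 1.0, -0.002], [-0.006, -0.002, -1.0]]
contact_force: [0.2, -0.0, -1.1]
gripper_width: 0.0421
14.15 [ 0.4724 -0.2567  0.1071] 0.042073204061092564 [ 0.2 -0.  -1.1]
time_s: 14.82
position: [0.489, -0.039, 0.1015]
tcp_rot: [[-1.0, -0.002, -0.002], [-0.002, 1.0, 0.0], [0.002, 0.0, -1.0]]
contact_force: [1.1, -0.4, 0.6]
gripper_width: 0.0422
time_s: 15.08
position: [0.4893, -0.0412, 0.102]
tcp_rot: [[-1.0, -0.001, -0.001], [-0.001, 1.0, -0.0], [0.001, -0.0, -1.0]]
contact_force: [-1.6, -0.5, 0.1]
gripper_width: 0.042
15.075 [ 0.4893 -0.0412  0.102 ] 0.0420373880950846 [-1.6 -0.5  0.1]
```

View pics/w18.png

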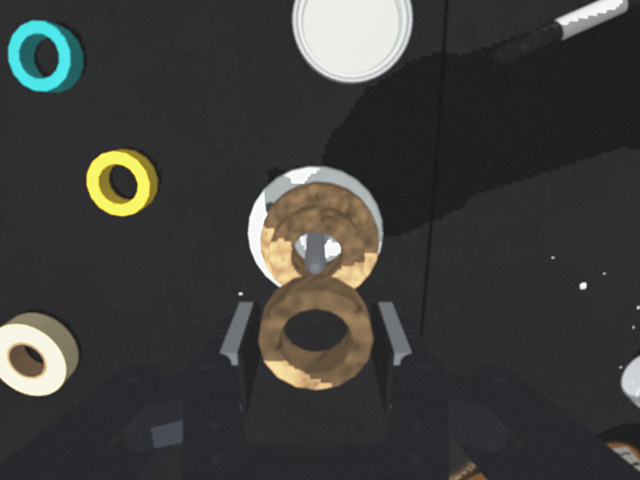

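View pics/s18.png

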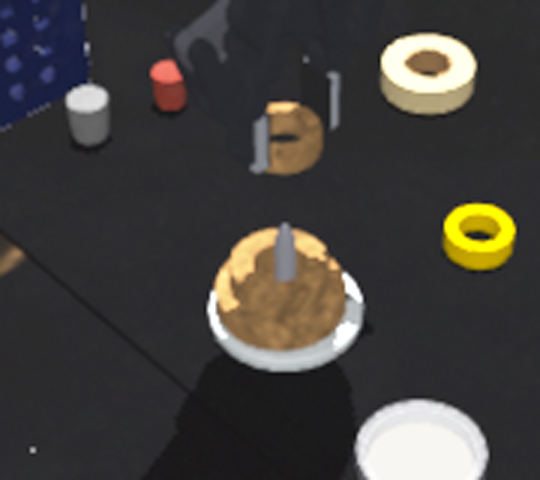

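```bash
python3 -m handwheel '[[0,0,0,-0.001,0,0.03,0.7],[0,0,0,0,0,0.03,0.7],[0,0,0,0,0,0.014,0.7],[0,0,0,0,0,0,0.7]]' 40
python3 look.py w19 .016 | head -1;python3 - <<'E'
from plant import grab_frame
import cv2,numpy as np
a=grab_frame("scene")["image"][160:280,245:380]
cv2.imwrite("pics/s19.png",cv2.resize(a,(540,480),interpolation=2)[:,:,::-1])
E
```

```text
time_s: 15.68
position: [0.4901, -0.0414, 0.0429]
tcp_rot: [[-1.0, 0.0, -0.001], [0.0, 1.0, -0.0], [0.001, -0.0, -1.0]]
contact_force: [-0.1, 0.1, -0.4]
gripper_width: 0.0422
15.675 [ 0.4901 -0.0414  0.0429] 0.04222459611237109 [-0.1  0.1 -0.4]
```

View pics/w19.png

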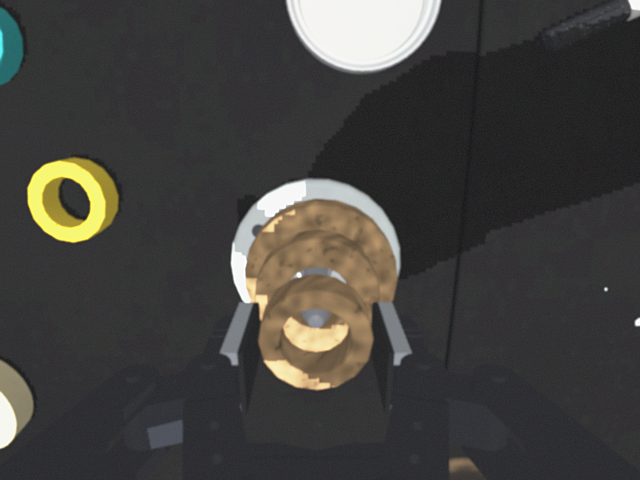

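View pics/s19.png

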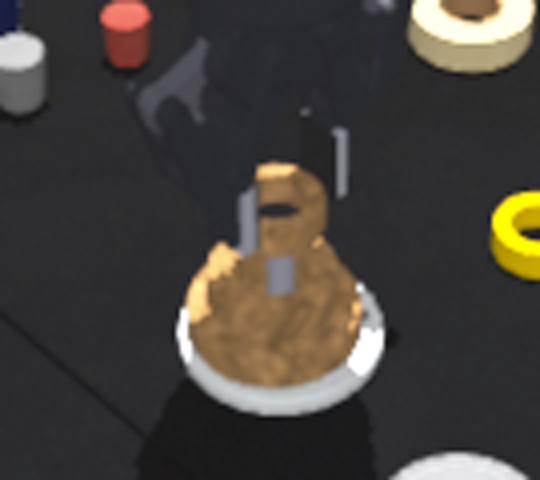

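The point is in the hole at (316,316). Lowering to just above the middle ring.

```bash
python3 -m handwheel '[[0,0,0,0,0,0.012,0.7],[0,0,0,0,0,0.012,0.7],[0,0,0,0,0,0.004,0.7],[0,0,0,0,0,0,0.7]]' 40
python3 look.py w20 .016 | head -1;python3 - <<'E'
from plant import grab_frame
import cv2,numpy as np
a=grab_frame("scene")["image"][160:280,245:380]
cv2.imwrite("pics/s20.png",cv2.resize(a,(540,480),interpolation=2)[:,:,::-1])
E
```

```text
time_s: 16.27
position: [0.4903, -0.0409, 0.0206]
tcp_rot: [[-1.0, -0.001, -0.001], [-0.001, 1.0, -0.0], [0.001, -0.0, -1.0]]
contact_force: [0.9, -0.6, -0.1]
gripper_width: 0.0423
16.275 [ 0.4903 -0.0409  0.0206] 0.042292861951015996 [ 0.9 -0.6 -0.1]
```

View pics/w20.png

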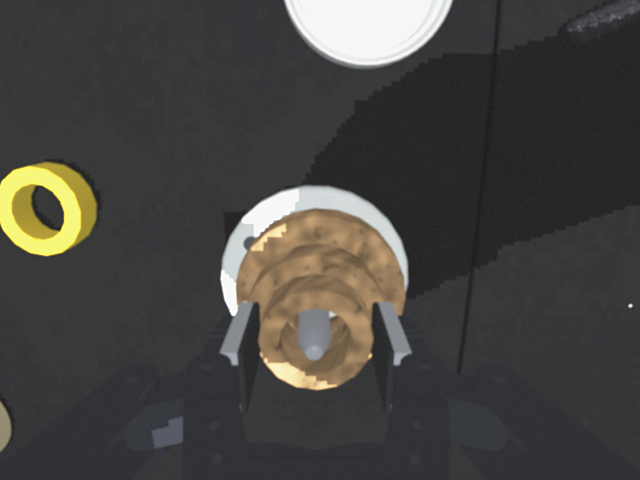

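View pics/s20.png

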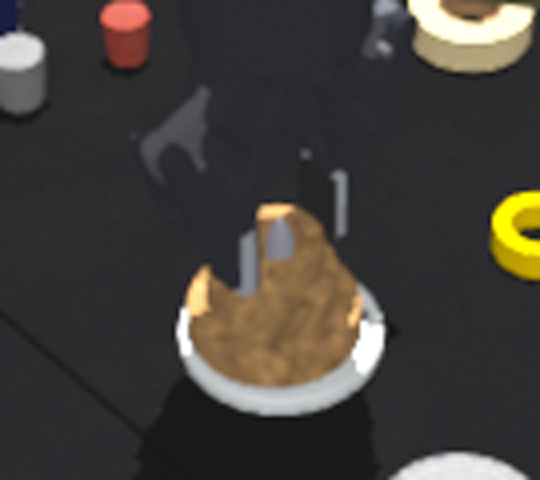

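Spindle through and nothing touching. Releasing and backing off.

```bash
python3 -m handwheel '[[0,0,0,0,0,0,0.5],[0,0,0,0,0,0,0.3],[0,0,0,0,0,-0.02,0.2],[0,0,0,0,0,-0.05,0.2],[0,0,0,0,0,-0.05,0.2]]' 40
python3 -m handwheel '[[0,0,0,0.02,-0.05,-0.03,0.2],[0,0,0,0.02,-0.06,0,0.2],[0,0,0,0,-0.06,0,0.2],[0,0,0,0,0,0,0.2]]' 40
python3 look.py w21 .058 | head -1;python3 - <<'E'
from plant import grab_frame
import cv2,numpy as np
a=grab_frame("scene")["image"][160:280,245:380];b=grab_frame("top")["image"][200:300,260:360]
cv2.imwrite("pics/s21.png",np.hstack([cv2.resize(i,(400,400),interpolation=2) for i in(a,b)])[:,:,::-1])
E
```

```text
time_s: 17.0
position: [0.4906, -0.041, 0.1194]
tcp_rot: [[-1.0, -0.001, 0.001], [-0.001, 1.0, -0.0], [-0.001, -0.0, -1.0]]
contact_force: [0.7, -0.1, 0.1]
gripper_width: 0.0683
time_s: 17.5
position: [0.4582, -0.1795, 0.1423]
tcp_rot: [[-1.0, 0.004, 0.001], [0.004, 1.0, -0.001], [-0.001, -0.001, -1.0]]
contact_force: [0.1, 1.1, -0.6]
gripper_width: 0.0687
17.5 [ 0.4582 -0.1795  0.1423] 0.06872485472415377 [ 0.1  1.1 -0.6]
```

View pics/s21.png

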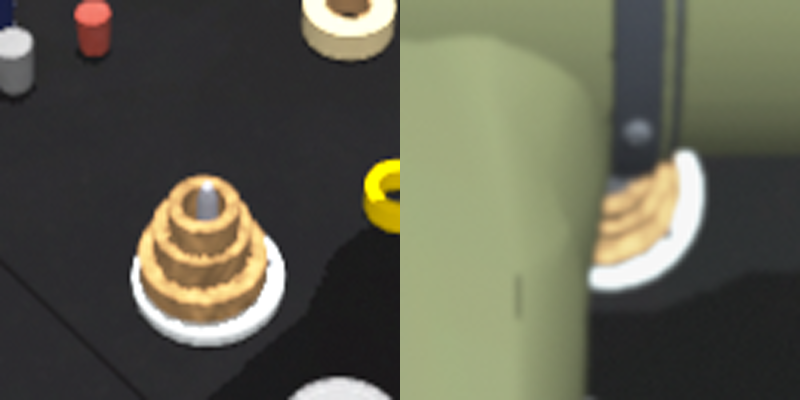

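View pics/w21.png

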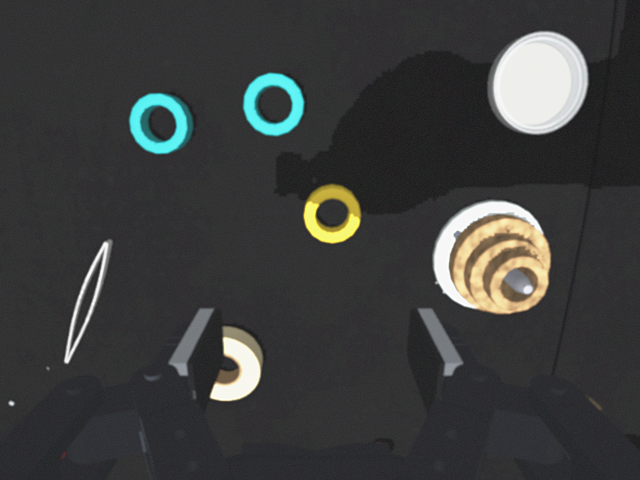

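The stack narrows upwards, every ring lies flat with the spindle through it, and the robot is clear. Handing in.

```bash
python3 -c "
from plant import sign_off;print(sign_off())"
```

```text
the job is handed in; nothing more can be done
None
```

The middle cork ring and then the small one are on the spindle, on top of the wide ring, and I handed the job in at about 17.5 s of the 48 s allowed. The tape and the yellow and turquoise rings were left where they were.

- **Last checks:** The final scene and wrist pictures show the three rings flat and narrowing upwards, with the spindle through all of them and the gripper well clear. In the final top view the arm hid most of the stand, so that picture confirms little. The highest force I saw in the readings was about 7 N.
- **Fingertips shorter than stated:** They ended about 25–38 mm behind the stated TCP, depending on the opening. My first close on the middle ring therefore shut above it, reading 47 mm. I found the true height from the pictures and regripped.
- **Small ring regrip:** The first grip caught only its top edge, reading 39.5 mm with about 7 N upward. I reopened, went about 8 mm deeper and regripped at 42 mm.
- **Measurement differences:** The camera estimates of the rings and the stand differed by 2–5 mm, which is within the clearance of the holes.

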